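# Set the tracer foot of a key cutter with a gauge blade

## Task

On the key cutting machine, slide the flat gauge along the bed until its end rests against the stop under the foot, then turn the adjusting knob on top until the foot just drags on the gauge: a light but definite drag when you draw the gauge, neither loose nor pinched tight. Never screw the foot down hard on the gauge. Leave the gauge in the gap against or close to the stop, let go of everything, and leave the other things on the counter where they are.

Things in the scene. Friction and masses are not known exactly. Their poses are not given: they have to be found in the camera images.
- machine: Grey cast key cutting machine, fixed to the counter. Origin on the counter straight below the foot's axis, z up. Its flat bed (70 mm wide in x, top 40 mm above the counter) runs along its y from y = -205 to +55 mm. A motor (top 88 mm up) lies on its -x side, 96 mm and more from the origin.
- stop (a point): Stop block on the bed, 30 mm wide and 10 mm high; this point is at the bed's top in the middle of the face that meets the gauge tip (machine x = 0, y = +22 mm).
- head: Arm overhanging the bed from a column at machine x = -50 mm; 36 mm wide in y, top 100 mm up; origin at the machine's within 1.2 mm. Below it hangs a round steel foot, 16 mm across, on the vertical axis x = y = 0, flat underside down, sprung: about 3 to 3.5 N per mm once it touches. At the start it clears the blade by anything from 1 to 6.5 mm, not measured.
- knob_grip (a point): Adjusting knob on the head, on the foot's axis: upright black bar 42 mm long (its x), 13 mm thick (its y), from 104 to 138 mm up. Point on its axis at the height to grip, 126 mm. Clockwise from above lowers the foot 2.5 mm per radian; the knob keeps its height, stays where left, takes about 0.07 Nm. The right setting is about 0.7 to 3.2 rad clockwise from the start.
- gauge_grip (a point): Setting gauge, loose, flat on the bed, 0.12 kg: steel blade 20 mm wide (x), 3 mm thick, 137 mm long (along y), with an upright wooden grip plate near the outer end, 14 mm thick (x), 24 mm long (y), top 39 mm above the bed. Point: the grip's centre, 24 mm above the bed. Gauge +y points to the tip, towards the foot. Home, this point is at machine x = 0, y = -100 mm.
- gauge_tip (a point): Middle of the blade's free end, 122 mm from the grip's centre along gauge y. Drawn along y it drags: loose, 0.7 N (its weight); right, 4.5 to 6.5 N; over 15 N is far too tight. The drag is about 1.2 (1.0 to 1.4) times the foot's pressing force (friction about 0.6 per face; pressing down or lifting the gauge adds or takes 0.6 of that) and grows about 9.5 N per radian of knob.
- padlock: Brass padlock standing on the counter, 44 x 20 x 64 mm high, origin under its centre. Leave alone.
- carkey: Steel car key lying flat, 67 mm long, 4 mm thick, origin under its round bow. Leave alone.
- ringholder: Bakelite key ring stand, round foot 53 mm across, post with cross bar, 58 mm high, origin under its centre. Leave alone.
- cabknob: Chrome cabinet knob standing on the counter, 32 mm across and high, origin under its centre. Leave alone.
Mind the look-alikes: they are no part of the job. Leave any green look-alike of the part that bears gauge_grip alone.

How it is judged:
On the way:
1. the gauge blade is slid home to the stop under the foot, still loose (y of gauge_tip in the frame of machine above 0.012 m and contact force between head and gauge below 0.5 N), for 0.2 s.
At the end, for the whole second after the job is handed in: Gauge tip within 12 mm of the stop (machine y) and 10 mm of the bed's middle line, gauge at rest, the foot pressing on it with 2.5 to 6 N (it just drags) (y of gauge_tip in the frame of machine above 0.01 m and x of gauge_tip in the frame of machine between -0.01 and 0.01 m and contact force between head and gauge between 2.5 and 6 N and linear speed of gauge below 0.01 m/s); the robot touches nothing.
It fails at once if the foot is screwed down hard on the gauge (more than 16 N) (contact force between head and gauge above 16 N).
It fails at once if padlock moved more than 20 mm (distance of padlock from where it was at the start of the episode above 0.02 m).
It fails at once if car key moved more than 20 mm (distance of carkey from where it was at the start of the episode above 0.02 m).
It fails at once if ring holder moved more than 20 mm (distance of ringholder from where it was at the start of the episode above 0.02 m).
It fails at once if cabinet knob moved more than 20 mm (distance of cabknob from where it was at the start of the episode above 0.02 m).
It also fails if it takes over 72 s, if anything falls off the work surface, if the arm or the gripper's body presses on something with over 40 N, if the wrist force passes 120 N, or if a joint passes its speed limit or range.

## Robot

A 6-joint arm with a two-finger parallel gripper is mounted at the origin on the work surface. World frame = base frame: x ahead of the robot, y to its left, z up, the work surface at z = 0. Lengths are in m, angles in rad, forces in N, time in s.
With the tool pointing down it reaches from about 0.275 to 0.825 m from the base axis. Payload 5.2 kg.
Tool frame: the origin (TCP) lies at the very end of the fingers, on their centre line; the grasp point (between the pads) lies 19 mm behind it; z points along the fingers, y is the line along which they close (so a half turn about z gives the same grasp; the last joint's range is limited). The gripper opens to 93 mm and grips with 3 to 60 N. Pads are 15 mm wide; open, the fingers measure 128 mm over their backs; the gripper's body (75 mm by 188 mm) begins 65 mm behind the grasp point.
Start: joints at [-1.415, 0.259, 1.535, -0, 1.348, -0.203], TCP at [0.193, -0.515, 0.219] pointing down, gripper open.
Joint ranges: [-3.14, 3.14], [-0.91, 2.08], [0.19, 2.58], [-1.22, 4.36], [0.22, 2.71], [-3.12, 3.12]. Speed limits (rad/s): [2.57, 2.57, 3.14, 3.14, 3.14, 3.14].

## Interface

Orientations are given as a unit quaternion [w, x, y, z].
In Python, from workcell import * gives the robot as it stands. The module is installed in compiled form; this text tells all that it offers.
- The arm moves only by the tool arm_command, never from a script. Its argument "deltas" is a list of rows, each a list of 7 numbers: the shift along the tool's x, y, z as a fraction of full scale, then the turn, a rotation vector about the tool's x, y, z as a fraction of full scale, then the closure, from -1 (fully open) to 1 (shut). A call has 1 to 10 rows; each row shifts and turns the commanded pose from where the row before left it, along the tool's axes as they then stand; what a row does not reach is not made up. Full scale, the value 1, is 300 mm for a shift and 90 degrees for a turn. A row lasts 1/10 s, in which the tool goes at most 50 mm and 8.59 degrees, less where a joint would pass 70% of its speed; a pose out of reach is approached as far as the arm can. A call with a number of a shift or a turn outside -1 to 1 is refused whole. A call with a gripper value outside its range is refused whole. The fingers move at their own pace and stop on an object; "newtons" is the grip in N (left out, the last holds). Time passes only in rows, so rows that do not move let the fingers close. It gives the time, the measured TCP pose, the force and the opening at its end, in the units of the state.
- state(): the state, without advancing time (a new reading comes with each control period).
- read_camera(name): name is "side" or "top" or "wrist"; returns a dict with "image" (420x560x3 uint8, red, green, blue), "range_z" (420x560 float32, m along the optical axis (not along the pixel's ray), 0 where there is no reading), "camera_matrix" (3x3 intrinsics, pixels), "R" (3x3) and "t" (3): a world point X has camera coordinates R X + t. Camera axes: x right, y down, z forward; pixel columns grow to the right and rows downward; lengths in m; the calibration is good to about 2 mm. A picture is of the moment at which its call begins.
- close_job(): hands the job in, once; it reports no verdict.
The state is a dict: "time_s": time; "q": joint angles; "qd": joint speeds; "joint_efforts": joint torques, N m; "ee_pos": TCP position; "tool_rot": TCP orientation; "contact_force": force on the tool from outside, world axes, zero at the start; "ft_torque": the same for the moment, N m; "grip_width": finger opening in m.
Only numpy, scipy, OpenCV 4.12 (cv2) and the standard library are available. Lean on these libraries where they do the work, as an engineer would, in place of code of your own. Each camera call takes 0.05 s, during which the arm holds its last target. There are 200 camera calls.

## Working session

There is one attempt and no reset: what is moved stays moved. The work goes in short steps, Python scripts to look and compute and a tool call to move; the robot and the scene stay as the last step left them, time stands still between calls to the robot, and variables do not carry over. Pictures are saved under pics/ and viewed, on a budget of 10 in all, crops included, one or two more only if the job needs it, and the job is handed in when it is done.

Besides the shell and the picture viewer there is one more tool, called after "Emit:" as a command line: name --pt "numbers of a row" for each row, then --argument value for the rest. arm_command: Moves the arm, as the interface text tells. Its arguments: {"type":"object","properties":{"deltas":{"type":"array","items":{"type":"array","items":{"type":"number"}}},"newtons":{"type":"number"}},"required":["deltas"]}

```bash
mkdir -p pics
python3 - <<'E'
from workcell import *
import cv2,numpy as np
s=state();print({k:np.round(v,3) for k,v in s.items()})
for n in("side","top"):
    c=read_camera(n);np.savez(f"{n}0.npz",**c)
    cv2.imwrite(f"pics/{n}0.png",c["image"][:,:,::-1]);print(n,np.round(c["camera_matrix"],1).tolist(),np.round(c["R"],3).tolist(),np.round(c["t"],3))
E
```

```text
{'time_s': np.float64(0.0), 'q': array([-1.415,  0.259,  1.536, -0.   ,  1.348, -0.203]), 'qd': array([-0.001, -0.   ,  0.001, -0.001, -0.002, -0.   ]), 'joint_efforts': array([ 0.0000e+00, -4.3731e+01, -2.8400e+01,  7.2000e-02,  4.1000e-02,
       -0.0000e+00]), 'ee_pos': array([ 0.193, -0.514,  0.218]), 'tool_rot': array([-0.001,  0.984,  0.178,  0.   ]), 'contact_force': array([-1.073,  0.149,  0.229]), 'ft_torque': array([0.017, 0.035, 0.04 ]), 'grip_width': np.float64(0.093)}
side [[479.5, 0.0, 284.6], [0.0, 479.5, 215.8], [0.0, 0.0, 1.0]] [[-0.947, -0.32, -0.015], [-0.137, 0.448, -0.884], [0.29, -0.835, -0.468]] [0.503 0.181 0.847]
top [[456.8, 0.0, 268.7], [0.0, 456.8, 207.6], [0.0, 0.0, 1.0]] [[0.056, -0.998, -0.006], [-0.978, -0.054, -0.2], [0.2, 0.017, -0.98]] [-0.035  0.534  1.002]
```

View pics/top0.png

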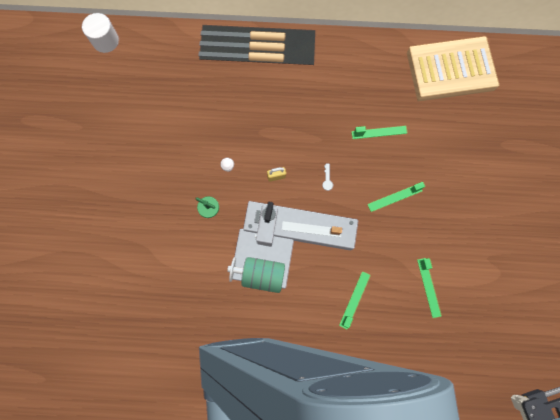

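View pics/side0.png

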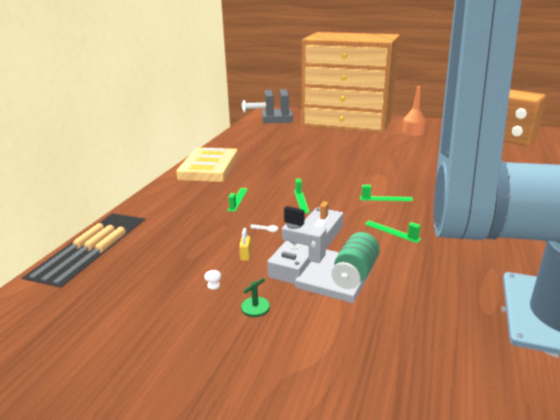

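Top view: bed spans about (247,215)–(357,235), the brown grip is at (336,230), the blade tip is near (283,228) and the knob is at (269,212). The green gauges are decoys. Next I'll measure from depth and colour.

```bash
cat > h.py <<'E'
import numpy as np,cv2
def cloud(c):
    K,R,t=c["camera_matrix"],c["R"],c["t"];z=c["range_z"]
    v,u=np.mgrid[:z.shape[0],:z.shape[1]]
    P=np.stack([(u-K[0,2])/K[0,0]*z,(v-K[1,2])/K[1,1]*z,z],-1)
    return (P-t)@R, z>0
def ray(c,u,v,h):
    K,R,t=c["camera_matrix"],c["R"],c["t"]
    d=R.T@np.array([(u-K[0,2])/K[0,0],(v-K[1,2])/K[1,1],1]);o=-R.T@t
    return o+d*(h-o[2])/d[2]
def rect(p):
    (x,y),(a,b),_=r=cv2.minAreaRect((p[:,:2]*1000).astype(np.float32));q=cv2.boxPoints(r)
    e=max(q[1]-q[0],q[2]-q[1],key=np.linalg.norm)
    return np.round([x,y,max(a,b),min(a,b),np.degrees(np.arctan2(e[1],e[0]))],1)
E
python3 - <<'E'
from h import *
c=dict(np.load("top0.npz"));P,ok=cloud(c);I=c["image"].astype(int);r,g,b=I[...,0],I[...,1],I[...,2]
v,u=np.mgrid[:420,:560];roi=ok&(u>225)&(u<365)&(v>195)&(v<300)
Z=P[...,2]
sat=I.max(-1)-I.min(-1)
for n,m in dict(bed=roi&(Z>.033)&(Z<.047)&(sat<30)&(u>240)&(v<250),blade=roi&(I.min(-1)>195)&(u>275),grip=roi&(r-b>60)&(Z>.045),knob=roi&(I.max(-1)<60)&(Z>.115),head=roi&(Z>.09)&(Z<.11)&(u<290)&(v<246)&(sat<30)).items():
    if m.sum()<5: print(n,m.sum());continue
    print(n,m.sum(),rect(P[m]),"z",np.round(np.percentile(Z[m],[5,50,95]),3),"px",u[m].min(),u[m].max(),v[m].min(),v[m].max())
crop=I[195:305,225:365].astype(np.uint8)
cv2.imwrite("pics/crop.png",cv2.resize(crop,None,fx=5,fy=5,interpolation=cv2.INTER_CUBIC)[:,:,::-1])
E
```

```text
bed 2678 [488.5 -79.  259.9  98.2  83.3] z [0.037 0.041 0.045] px 243 357 201 248
blade 2232 [ 442.7 -108.5  189.7  179.4   83.7] z [0.019 0.04  0.045] px 276 356 206 286
grip 64 [ 487.8 -159.    22.8   13.1   88.5] z [0.074 0.079 0.082] px 331 341 227 233
knob 13 [494.8  -7.7  14.8   6.3 -45.7] z [0.125 0.136 0.139] px 265 270 215 221
head 501 [489.6  -3.7  83.4  35.8  -6.8] z [0.097 0.101 0.106] px 256 277 205 243
```

View pics/crop.png

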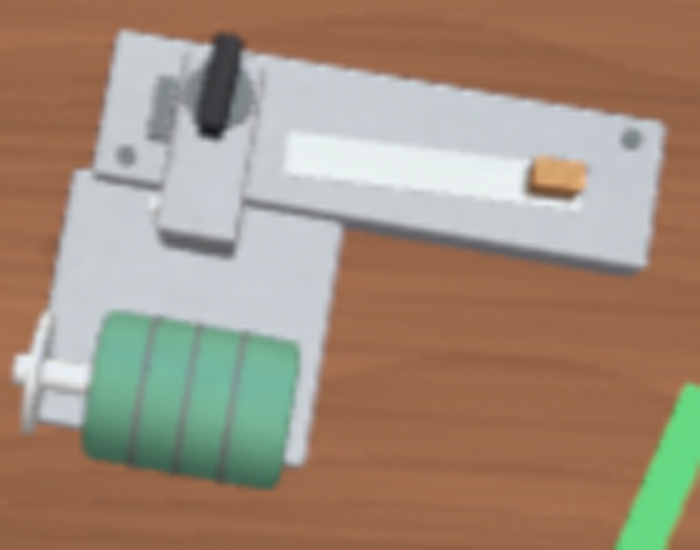

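Run:
```python
from h import *
c=dict(np.load("top0.npz"))
f=lambda x,y,h:ray(c,225+(x+.5)/5-.5,195+(y+.5)/5-.5,h)[:2]*1000
C=[f(*p,40) if 0 else f(*p,.04) for p in((120,30),(665,122),(642,262),(95,175))]
print("bed",np.round(C,1).tolist())
yd=(C[0]-C[1]+C[3]-C[2]);yd/=np.linalg.norm(yd);xd=np.array([yd[1],-yd[0]])
print("ang",np.degrees(np.arctan2(yd[1],yd[0])))
O=np.mean(C,0)+75*yd;print("O from bed",O.round(1))
for n,x,y,h in(("tipL",287,133,.043),("tipR",286,175,.043),("outerR",578,210,.043),("knobfar",230,36,.138),("knobnear",211,128,.138),("grip a",533,158,.079),("grip b",587,160,.079),("grip c",583,190,.079),("grip d",529,188,.079)):
    p=f(x,y,h);print(n,p.round(1),"mach",np.round([(p-O)@xd,(p-O)@yd],1))
```

```text
bed [[551.7, 42.7], [521.9, -213.7], [455.8, -204.3], [482.3, 49.8]]
ang 83.70441925204919
O from bed [511.2  -6.8]
tipL [506.4 -38.2] mach [ -1.2 -31.7]
tipR [486.7 -38.7] mach [-20.8 -34.3]
outerR [ 477.9 -173.9] mach [ -14.8 -169.7]
knobfar [530.4 -10.5] mach [19.5 -1.5]
knobnear [490.2  -4.7] mach [-21.1  -0.1]
grip a [ 494.9 -148. ] mach [  -0.7 -142.1]
grip b [ 495.3 -172.1] mach [   2.4 -166. ]
grip c [ 481.7 -170.7] mach [ -11.3 -166.1]
grip d [ 481.2 -146.6] mach [ -14.4 -142.2]
```

Emit:
arm_command --pt "0.1335 -0.0764 0 0 0 0 -1" --pt "0.1335 -0.0764 0 0 0 0 -1" --pt "0.1335 -0.0764 0 0 0 0 -1" --pt "0.1335 -0.0764 0 0 0 0 -1" --pt "0.1335 -0.0764 0 0 0 0 -1" --pt "0.1335 -0.0764 0 0 0 0 -1" --pt "0.1335 -0.0764 0 0 0 0 -1" --pt "0.1335 -0.0764 0 0 0 0 -1" --pt "0.1335 -0.0764 0 0 0 0 -1" --pt "0.1335 -0.0764 0 0 0 0 -1" --newtons 15

```text
time_s: 1.1
ee_pos: [0.4884, -0.1579, 0.2184]
tool_rot: [-0.0, 0.984, 0.178, -0.0]
contact_force: [0.6, -1.2, 0.1]
grip_width: 0.093
```

Emit:
arm_command --pt "0 0 0 0 0 -0.0911 -1" --pt "0 0 0 0 0 -0.0911 -1" --pt "0 0 0 0 0 -0.0911 -1" --pt "0 0 0 0 0 -0.0911 -1" --pt "0 0 0 0 0 -0.0911 -1" --pt "0 0 0 0 0 -0.0911 -1" --pt "0 0 0 0 0 -0.0911 -1" --pt "0 0 0 0 0 -0.0911 -1" --pt "0 0 0 0 0 0 -1" --pt "0 0 0 0 0 0 -1"

```text
time_s: 2.1
ee_pos: [0.4875, -0.1596, 0.2184]
tool_rot: [-0.0, 0.732, 0.682, -0.0]
contact_force: [0.0, 0.5, 1.3]
grip_width: 0.0927
```

Run:
```python
from workcell import *
from h import *
c=read_camera("wrist");np.savez("w1.npz",**c);cv2.imwrite("pics/w1.png",c["image"][:,:,::-1])
s=state();print(s["ee_pos"],s["tool_rot"],s["q"],s["contact_force"],s["time_s"],np.round(c["R"],2).tolist(),-c["R"].T@c["t"])
```

```text
[ 0.48756605 -0.15965676  0.2184733 ] [-1.92437110e-04  7.31643692e-01  6.81687222e-01 -4.79960568e-05] [-5.34146823e-01  1.92381745e-01  1.62141810e+00  1.72221370e-05
  1.32818912e+00 -4.63487144e-01] [-0.76400431  1.3603835  -0.31660389] 2.15 [[1.0, -0.07, -0.0], [-0.07, -0.96, 0.27], [-0.02, -0.27, -0.96]] [ 0.4937081  -0.0851212   0.38542924]
```

View pics/w1.png

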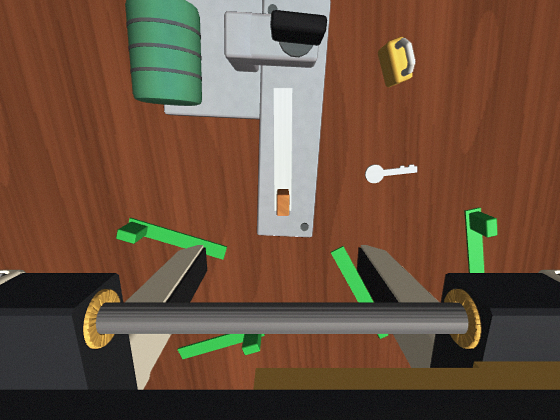

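Wrist view: grip top at about (283,205), blade tip about (283,88), and the knob top at (300,25). No obstacles near the grip. Measuring it from this close view.

Run:
```python
from h import *
c=dict(np.load("w1.npz"));P,ok=cloud(c);I=c["image"].astype(int);Z=P[...,2]
v,u=np.mgrid[:420,:560];roi=(u>220)&(u<335)&(v<240)
sat=I.max(-1)-I.min(-1)
ms=dict(grip=roi&ok&(I[...,0]-I[...,2]>60)&(Z>.07)&(v>180),blade=roi&(I.min(-1)>225)&(v>80)&(u>268)&(u<298),knob=roi&ok&(I.max(-1)<70)&(Z>.13)&(v<60),bed=roi&ok&(Z>.035)&(Z<.047)&(sat<40)&(v>125))
for n,m in ms.items():
    h=dict(grip=.079,blade=.043,knob=.138,bed=.04)[n]
    p=np.array([ray(c,a,b,h) for a,b in zip(u[m],v[m])])
    print(n,m.sum(),rect(p),"z",np.percentile(Z[m],[5,50,95]).round(3),"px",u[m].min(),u[m].max(),v[m].min(),v[m].max())
```

```text
grip 264 [ 488.9 -159.2   24.4   12.    85.9] z [0.078 0.08  0.081] px 277 288 193 215
blade 1801 [ 492.6 -106.9  137.1   19.5   85.5] z [0.043 0.044 0.045] px 274 291 88 210
knob 1226 [511.3  -8.   41.4  15.   -8.9] z [0.133 0.139 0.14 ] px 271 326 10 37
bed 6073 [ 495.1 -143.2  133.5   69.5   83.2] z [0.04  0.041 0.045] px 257 320 126 236
```

Emit:
arm_command --pt "0.002 0.004 0.14 0 0 0 -1" --pt "0 0 0.14 0 0 0 -0.6" --pt "0 0 0.14 0 0 0 -0.4" --pt "0 0 0.1 0 0 0 -0.4" --pt "0 0 0.05 0 0 0 -0.4" --pt "0 0 0 0 0 0 1" --pt "0 0 0 0 0 0 1" --pt "0 0 0 0 0 0 1" --pt "0 0 0 0 0 0 1" --pt "0 0 0 0 0 0 1" --newtons 12

```text
time_s: 3.15
ee_pos: [0.4895, -0.1596, 0.0487]
tool_rot: [0.001, 0.731, 0.683, 0.0]
contact_force: [0.1, -0.1, -0.1]
grip_width: 0.0297
```

```bash
cat > st.py <<'E'
from workcell import *
import numpy as np
s=state();R=s["tool_rot"];
print("t",s["time_s"],"p",(s["ee_pos"]*1000).round(1),"xang",round(float(np.degrees(2*np.arctan2(R[2],R[1]))),2),R.round(3),"F",s["contact_force"].round(2),"T",s["ft_torque"].round(3),"w",round(float(s["grip_width"])*1000,1),"q",s["q"].round(2))
# machine coords of the TCP
O=np.array([511.3,-7.5]);a=np.radians(83.5);y=np.array([np.cos(a),np.sin(a)]);x=np.array([y[1],-y[0]])
d=s["ee_pos"][:2]*1000-O;print("machine xy",round(d@x,1),round(d@y,1))
E
python3 st.py
```

```text
t 3.15 p [ 489.5 -159.6   48.7] xang 86.14 [0.001 0.731 0.683 0.   ] F [ 0.09 -0.11 -0.14] T [-0.064 -0.041 -0.052] w 29.7 q [-0.53  0.38  1.83  0.    0.93 -0.46]
machine xy -4.4 -153.5
```

Emit:
arm_command --pt "0 0 0 0 0 0 1" --pt "0 0 0 0 0 0 1" --pt "0 0 0 0 0 0 1" --pt "0 0 0 0 0 0.014 1" --pt "0 0 0 0 0 0.015 1" --pt "0 0.0147 0 0 0 0 1" --pt "0.04 0 0 0 0 0 1" --pt "0.04 0 0 0 0 0 1" --pt "0.04 0 0 0 0 0 1" --pt "0 0 0 0 0 0 1"

```text
time_s: 4.15
ee_pos: [0.4978, -0.1217, 0.048]
tool_rot: [0.0, 0.746, 0.666, 0.001]
contact_force: [0.9, 2.9, 6.3]
grip_width: 0.0137
```

```bash
python3 st.py
```

```text
t 4.15 p [ 497.8 -121.7   48. ] xang 83.59 [0.    0.746 0.666 0.001] F [0.91 2.9  6.3 ] T [ 0.326 -0.178 -0.026] w 13.7 q [-0.46  0.38  1.84  0.    0.93 -0.35]
machine xy -0.5 -115.0
```

Emit:
arm_command --pt "0 0 -0.002 0 0 0 1" --pt "0.03 0 0 0 0 0 1" --pt "0.007 0 0 0 0 0 1" --pt "0 0 0 0 0 0 1" --pt "0 0 0 0 0 0 1"

```text
time_s: 4.65
ee_pos: [0.4983, -0.1122, 0.048]
tool_rot: [-0.001, 0.746, 0.666, 0.0]
contact_force: [0.1, 1.5, 1.5]
grip_width: 0.0137
```

```bash
python3 st.py
```

```text
t 4.65 p [ 498.3 -112.2   48. ] xang 83.55 [-0.001  0.746  0.666  0.   ] F [0.07 1.53 1.54] T [ 0.177 -0.112 -0.016] w 13.7 q [-0.44  0.37  1.84  0.    0.93 -0.33]
machine xy -1.1 -105.5
```

Emit:
arm_command --pt "0.008 0.003 0 0 0 0 1" --pt "0.004 0 0 0 0 0 1" --pt "0.003 0 0 0 0 0 1" --pt "0 0 0 0 0 0 1" --pt "0 0 0 0 0 0 1"

```text
time_s: 5.15
ee_pos: [0.4999, -0.1085, 0.0481]
tool_rot: [-0.0, 0.746, 0.666, -0.0]
contact_force: [0.6, -0.1, -0.6]
grip_width: 0.0138
```

```bash
python3 st.py
```

```text
t 5.15 p [ 499.9 -108.5   48.1] xang 83.54 [-0.     0.746  0.666 -0.   ] F [ 0.62 -0.14 -0.58] T [-0.062 -0.034  0.019] w 13.8 q [-0.43  0.37  1.84 -0.    0.93 -0.32]
machine xy 0.1 -101.7
```

Emit:
arm_command --pt "0.004 0 0 0 0 0 1" --pt "0.004 0 0 0 0 0 1" --pt "0.004 0 0 0 0 0 1" --pt "0 0 0 0 0 0 1" --pt "0 0 0 0 0 0 1"

```text
time_s: 5.65
ee_pos: [0.5005, -0.1053, 0.0483]
tool_rot: [0.0, 0.746, 0.666, -0.0]
contact_force: [-0.9, -2.3, -1.0]
grip_width: 0.014
```

```bash
python3 st.py
python3 - <<'E'
from workcell import *
import cv2,numpy as np
c=read_camera("wrist");np.savez("w2.npz",**c);cv2.imwrite("pics/w2.png",c["image"][:,:,::-1])
E
```

```text
t 5.65 p [ 500.5 -105.3   48.3] xang 83.55 [ 0.     0.746  0.666 -0.   ] F [-0.87 -2.3  -1.04] T [-0.485  0.033  0.005] w 14.0 q [-0.43  0.37  1.84 -0.    0.93 -0.31]
machine xy 0.3 -98.4
```

View pics/w2.png

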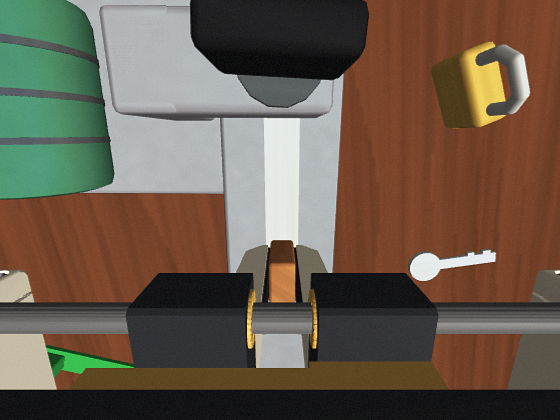

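Blade is centred on the bed (u 265–300) with its tip under the head, and the force rose to about 2 N at the stop. I'll let go, rise, and go to the knob.

Emit:
arm_command --pt "0 0 0 0 0 0 -0.3" --pt "0 0 0 0 0 0 -0.3" --pt "0 0 -0.08 0 0 0 -0.3" --pt "0 0 -0.16 0 0 0 -0.3" --pt "0 0 -0.16 0 0 0 -0.3" --pt "0.16 0 0 0 0 0 -0.3" --pt "0.16 0 0 0 0 0 -0.3" --pt "0 0 0 0 0 -0.0954 -0.3" --pt "0 0 0 0 0 -0.0954 -0.3" --pt "0 0 0 0 0 -0.0954 -0.3"

```text
time_s: 6.7
ee_pos: [0.5111, -0.0085, 0.1683]
tool_rot: [-0.0, 0.575, 0.818, 0.0]
contact_force: [0.0, 0.3, -0.4]
grip_width: 0.0606
```

Emit:
arm_command --pt "0 0 0 0 0 -0.0954 -0.3" --pt "0 0 0 0 0 -0.0954 -0.3" --pt "0 0 0 0 0 -0.0954 -0.3" --pt "0 0 0 0 0 -0.0954 -0.3" --pt "0 0 0 0 0 -0.0954 -0.3" --pt "0 0 0 0 0 -0.0954 -0.3" --pt "0 0 0 0 0 -0.0954 -0.3" --pt "0 0 0 0 0 -0.046 -0.3" --pt "0 0 0 0 0 0 -0.3"

```text
time_s: 7.6
ee_pos: [0.5111, -0.0093, 0.1683]
tool_rot: [-0.0, 0.056, 0.998, 0.0]
contact_force: [0.4, -0.9, 0.9]
grip_width: 0.0601
```

```bash
python3 st.py
python3 - <<'E'
from workcell import *
from h import *
c=read_camera("top")
np.savez("t2.npz",**c);I=c["image"].astype(int)
c=dict(np.load("w2.npz"));P,ok=cloud(c);I=c["image"].astype(int);Z=P[...,2]
v,u=np.mgrid[:420,:560];m=ok&(I.max(-1)<70)&(Z>.136)&(Z<.142)&(v<120)&(u>150)&(u<400)
print("knob top",m.sum(),rect(P[m]))
E
```

```text
t 7.6 p [511.1  -9.3 168.3] xang 173.57 [-0.     0.056  0.998  0.   ] F [ 0.43 -0.94  0.88] T [ 0.07  -0.169 -0.005] w 60.1 q [-0.24  0.23  1.7   0.    1.21 -1.7 ]
machine xy 0.0 -1.8
knob top 9702 [511.6  -7.4  41.8  12.5  -8.2]
```

Emit:
arm_command --pt "0 0.006 0 0 0 0.019 -0.3" --pt "0 0 0.1 0 0 0 -0.3" --pt "0 0 0.104 0 0 0 -0.3" --pt "0 0 0 0 0 0 1" --pt "0 0 0 0 0 0 1" --pt "0 0 0 0 0 0 1" --pt "0 0 0 0 0 0 1" --pt "0 0 0 0 0 0 1" --newtons 40

```text
time_s: 8.45
ee_pos: [0.5122, -0.0079, 0.1082]
tool_rot: [0.001, 0.071, 0.997, -0.0]
contact_force: [-0.5, -0.6, -0.3]
grip_width: 0.0253
```

```bash
python3 st.py
```

```text
t 8.45 p [512.2  -7.9 108.2] xang 171.82 [ 0.001  0.071  0.997 -0.   ] F [-0.46 -0.61 -0.31] T [ 0.015 -0.191  0.012] w 25.3 q [-0.23  0.29  1.78  0.    1.07 -1.66]
machine xy 0.9 -0.3
```

Emit:
arm_command --pt "0 0 0 0 0 0 1" --pt "0 0 0 0 0 0 1" --pt "0 0 0 0 0 0 1" --pt "0 0 0 0 0 0.08 1" --pt "0 0 0 0 0 0.08 1" --pt "0 0 0 0 0 0.08 1" --pt "0 0 0 0 0 0.08 1" --pt "0 0 0 0 0 0.08 1"

```text
time_s: 9.25
ee_pos: [0.5117, -0.0072, 0.1077]
tool_rot: [0.0, 0.378, 0.926, 0.0]
contact_force: [-1.3, 2.7, 3.8]
grip_width: 0.0125
```

```bash
python3 st.py
```

```text
t 9.25 p [511.7  -7.2 107.7] xang 135.54 [0.    0.378 0.926 0.   ] F [-1.27  2.67  3.79] T [ 0.442 -0.026  0.084] w 12.5 q [-0.23  0.3   1.78  0.    1.07 -1.03]
machine xy 0.4 0.3
```

Emit:
arm_command --pt "0 0 0 0 0 0.08 1" --pt "0 0 0 0 0 0.08 1" --pt "0 0 0 0 0 0.08 1" --pt "0 0 0 0 0 0.08 1" --pt "0 0 0 0 0 0.08 1" --pt "0 0 0 0 0 0.08 1" --pt "0 0 0 0 0 0.08 1" --pt "0 0 0 0 0 0.06 1"

```text
time_s: 10.05
ee_pos: [0.5108, -0.0075, 0.1077]
tool_rot: [-0.0, 0.767, 0.641, -0.0]
contact_force: [-3.3, 0.8, 6.4]
grip_width: 0.0125
```

```bash
python3 st.py
```

```text
t 10.05 p [510.8  -7.5 107.7] xang 79.78 [-0.     0.767  0.641 -0.   ] F [-3.34  0.85  6.43] T [0.187 0.508 0.127] w 12.5 q [-0.23  0.29  1.78 -0.    1.07 -0.05]
machine xy -0.5 -0.1
```

Emit:
arm_command --pt "0 0 0 0 0 0 -0.3" --pt "0 0 0 0 0 0 -0.3" --pt "0 0 0 0 0 0 -0.3" --pt "0 0 -0.1 0 0 0 -0.3" --pt "0 0 -0.1 0 0 -0.043 -0.3" --pt "-0.16 0.002 0 0 0 0 -0.3" --pt "-0.167 0 0 0 0 0 -0.3" --pt "0 0 0.13 0 0 0 -0.3" --pt "0 0 0.15 0 0 0 -0.3" --pt "0 0 0 0 0 0 -0.3"

```text
time_s: 11.05
ee_pos: [0.4973, -0.1042, 0.0782]
tool_rot: [-0.005, 0.744, 0.668, -0.002]
contact_force: [0.4, 1.1, 0.6]
grip_width: 0.0603
```

```bash
python3 st.py
```

```text
t 11.05 p [ 497.3 -104.2   78.2] xang 83.87 [-0.005  0.744  0.668 -0.002] F [0.45 1.11 0.61] T [-0.021 -0.007  0.026] w 60.3 q [-0.43  0.33  1.81 -0.    1.01 -0.32]
machine xy -3.0 -97.6
```

Emit:
arm_command --pt "0 0.008 0.05 0 0 0 -0.3" --pt "-0.001 0 0.05 0 0 0 -0.3" --pt "0 0 0 0 0 0 -0.3" --pt "0 0 0 0 0 0 1" --pt "0 0 0 0 0 0 1" --pt "0 0 0 0 0 0 1" --pt "0 0 0 0 0 0 1" --pt "0 0 0 0 0 0 1" --pt "0 0 0 0 0 0 1" --newtons 20

```text
time_s: 11.95
ee_pos: [0.5038, -0.1059, 0.0532]
tool_rot: [-0.0, 0.744, 0.669, -0.0]
contact_force: [-1.2, -0.5, 0.3]
grip_width: 0.017
```

```bash
for i in 1 2; do python3 st.py;done
```

```text
t 11.95 p [ 503.8 -105.9   53.2] xang 83.91 [-0.     0.744  0.669 -0.   ] F [-1.18 -0.48  0.33] T [-0.015  0.011 -0.025] w 17.0 q [-0.42  0.37  1.83 -0.    0.94 -0.32]
machine xy 3.7 -98.6
t 11.95 p [ 503.8 -105.9   53.2] xang 83.91 [-0.     0.744  0.669 -0.   ] F [-1.18 -0.48  0.33] T [-0.015  0.011 -0.025] w 17.0 q [-0.42  0.37  1.83 -0.    0.94 -0.32]
machine xy 3.7 -98.6
```

Emit:
arm_command --pt "0 -0.0115 0 0 0 0.004 0.2" --pt "0 0 0.014 0 0 0 0.2" --pt "0 0 0 0 0 0 0.5" --pt "0 0 0 0 0 0 1" --pt "0 0 0 0 0 0 1" --pt "0 0 0 0 0 0 1" --pt "0 0 0 0 0 0 1" --pt "0 0 0 0 0 0 1"

```text
time_s: 12.75
ee_pos: [0.5005, -0.1055, 0.0488]
tool_rot: [-0.0, 0.746, 0.666, -0.0]
contact_force: [-0.4, -0.1, -0.2]
grip_width: 0.0141
```

```bash
python3 st.py
python3 - <<'E'
from workcell import *
import numpy as np
# averaged force over a few camera periods
F=[]
for i in range(4): F.append(np.r_[state()["contact_force"],state()["ft_torque"]]);read_camera("wrist")
print(np.mean(F,0).round(2),np.std(F,0).round(2))
E
```

```text
t 12.75 p [ 500.5 -105.5   48.8] xang 83.54 [-0.     0.746  0.666 -0.   ] F [-0.38 -0.06 -0.23] T [-0.078 -0.115  0.006] w 14.1 q [-0.43  0.37  1.84 -0.    0.93 -0.31]
machine xy 0.3 -98.6
[-0.18  0.1  -1.17 -0.03 -0.08 -0.02] [0.21 0.26 0.67 0.03 0.05 0.02]
```

Emit:
arm_command --pt "-0.0035 0 0 0 0 0 1" --pt "-0.0035 0 0 0 0 0 1" --pt "-0.0035 0 0 0 0 0 1"

```text
time_s: 13.25
ee_pos: [0.5001, -0.1087, 0.0489]
tool_rot: [-0.0, 0.746, 0.666, -0.0]
contact_force: [-0.7, -0.5, -1.3]
grip_width: 0.0142
```

Emit:
arm_command --pt "-0.0035 0 0 0 0 0 1"

```text
time_s: 13.35
ee_pos: [0.5, -0.1098, 0.0489]
tool_rot: [0.0, 0.746, 0.666, 0.0]
contact_force: [-0.3, -0.4, -1.4]
grip_width: 0.014
```

Emit:
arm_command --pt "-0.0035 0 0 0 0 0 1"

```text
time_s: 13.45
ee_pos: [0.4999, -0.1108, 0.0488]
tool_rot: [0.0, 0.746, 0.666, -0.0]
contact_force: [0.7, -0.3, -1.1]
grip_width: 0.0136
```

```bash
cat > avg.py <<'E'
from workcell import *
import numpy as np
F=[]
for i in range(4): F.append(np.r_[state()["contact_force"],state()["ft_torque"]]);read_camera("wrist")
print(np.mean(F,0).round(2),np.std(F,0).round(2))
E
python3 st.py;python3 avg.py
```

```text
t 13.45 p [ 499.9 -110.8   48.8] xang 83.54 [ 0.     0.746  0.666 -0.   ] F [ 0.69 -0.32 -1.15] T [-0.096 -0.118  0.005] w 13.6 q [-0.44  0.37  1.84 -0.    0.93 -0.32]
machine xy 0.4 -104.0
[ 0.21  0.2  -1.21 -0.07 -0.08  0.01] [0.44 0.59 0.26 0.03 0.02 0.02]
```

Loose (drag ~0). Push home again and turn another ~0.9 rad.

Emit:
arm_command --pt "0.009 0 0 0 0 0 1" --pt "0.007 0 0 0 0 0 1" --pt "0 0 0 0 0 0 -0.3" --pt "0 0 0 0 0 0 -0.3" --pt "0 0 0 0 0 0 -0.3" --pt "0 0 -0.14 0 0 0 -0.3" --pt "0 0 -0.14 0 0 0 -0.3" --pt "0 0 -0.12 0 0 0 -0.3" --pt "0.16 -0.002 0 0 0 0 -0.3" --pt "0.168 0 0 0 0 0 -0.3" --newtons 40

```text
time_s: 14.65
ee_pos: [0.5122, -0.0091, 0.1707]
tool_rot: [0.002, 0.747, 0.665, 0.001]
contact_force: [0.9, -0.2, -0.7]
grip_width: 0.0603
```

Emit:
arm_command --pt "0 0 0 0 0 0.042 -0.3" --pt "0 0 0 0 0 0 -0.3" --pt "0 0 0 0 0 0 -0.3"

```text
time_s: 14.95
ee_pos: [0.5109, -0.0088, 0.1689]
tool_rot: [0.0, 0.767, 0.642, -0.0]
contact_force: [-0.2, 0.2, 0.0]
grip_width: 0.0603
```

```bash
python3 st.py
```

```text
t 14.95 p [510.9  -8.8 168.9] xang 79.86 [ 0.     0.767  0.642 -0.   ] F [-0.17  0.18  0.04] T [-0.057 -0.058  0.029] w 60.3 q [-0.24  0.23  1.7  -0.    1.21 -0.06]
machine xy -0.2 -1.3
```

Emit:
arm_command --pt "0.004 0 0.1 0 0 0 -0.3" --pt "0 0 0.104 0 0 0 0" --pt "0 0 0 0 0 0 1" --pt "0 0 0 0 0 0 1" --pt "0 0 0 0 0 0 1" --pt "0 0 0 0 0 0 1" --pt "0 0 0 0 0 0 1" --pt "0 0 0 0 0 0 1"

```text
time_s: 15.75
ee_pos: [0.5108, -0.0073, 0.1086]
tool_rot: [0.0, 0.767, 0.641, -0.0]
contact_force: [-3.2, 0.4, 5.0]
grip_width: 0.0124
```

```bash
python3 st.py
```

```text
t 15.75 p [510.8  -7.3 108.6] xang 79.78 [ 0.     0.767  0.641 -0.   ] F [-3.24  0.36  5.01] T [-0.013  0.679  0.024] w 12.4 q [-0.23  0.29  1.78 -0.    1.07 -0.05]
machine xy -0.5 0.1
```

Emit:
arm_command --pt "0 0 0 0 0 0.07 1" --pt "0 0 0 0 0 0.07 1" --pt "0 0 0 0 0 0.07 1" --pt "0 0 0 0 0 0.07 1" --pt "0 0 0 0 0 0.07 1" --pt "0 0 0 0 0 0.07 1" --pt "0 0 0 0 0 0.07 1" --pt "0 0 0 0 0 0.07 1" --pt "0 0 0 0 0 0.013 1" --pt "0 0 0 0 0 0 1"

```text
time_s: 16.75
ee_pos: [0.5102, -0.0069, 0.1086]
tool_rot: [-0.0, 0.97, 0.243, -0.001]
contact_force: [-4.7, 1.1, 7.1]
grip_width: 0.0129
```

```bash
python3 st.py
```

```text
t 16.75 p [510.2  -6.9 108.6] xang 28.18 [-0.     0.97   0.243 -0.001] F [-4.68  1.06  7.1 ] T [ 0.154  0.838 -0.023] w 12.9 q [-0.23  0.29  1.78 -0.    1.07  0.85]
machine xy -1.1 0.5
```

Emit:
arm_command --pt "0 0 0 0 0 0 -0.3" --pt "0 0 0 0 0 0 -0.3" --pt "0 0 0 0 0 0 -0.3" --pt "0 0 -0.1 0 0 0 -0.3" --pt "0 0 -0.1 0 0 0 -0.3" --pt "0 0 0 0 0 -0.0877 -0.3" --pt "0 0 0 0 0 -0.0877 -0.3" --pt "0 0 0 0 0 -0.0877 -0.3" --pt "0 0 0 0 0 -0.0877 -0.3" --pt "0 0 0 0 0 -0.0877 -0.3" --newtons 20

```text
time_s: 17.75
ee_pos: [0.5112, -0.0073, 0.1676]
tool_rot: [-0.0, 0.829, 0.559, 0.0]
contact_force: [0.1, 0.0, 0.2]
grip_width: 0.0607
```

Emit:
arm_command --pt "0 0 0 0 0 -0.0877 -0.3" --pt "0 0 0 0 0 -0.0877 -0.3" --pt "-0.16 0 0 0 0 0 -0.3" --pt "-0.166 0 0 0 0 0 -0.3" --pt "0 0 0.14 0 0 0 -0.3" --pt "0 0 0.14 0 0 0 -0.3" --pt "0 0 0.05 0 0 0 -0.3" --pt "0 0 0 0 0 0 -0.3" --pt "0 0 0 0 0 0 -0.3"

```text
time_s: 18.65
ee_pos: [0.5003, -0.1046, 0.069]
tool_rot: [0.0, 0.746, 0.666, 0.0]
contact_force: [0.2, -0.2, 0.8]
grip_width: 0.0607
```

```bash
python3 st.py
```

```text
t 18.65 p [ 500.3 -104.6   69. ] xang 83.44 [0.    0.746 0.666 0.   ] F [ 0.17 -0.18  0.78] T [-0.008 -0.077  0.04 ] w 60.7 q [-0.42  0.34  1.82  0.    0.97 -0.31]
machine xy 0.1 -97.8
```

Emit:
arm_command --pt "-0.003 0.0007 0.068 0 0 0 -0.3" --pt "0 0 0 0 0 0 0.4" --pt "0 0 0 0 0 0 1" --pt "0 0 0 0 0 0 1" --pt "0 0 0 0 0 0 1" --pt "0 0 0 0 0 0 1" --pt "0 0 0 0 0 0 1" --pt "0 0 0 0 0 0 1"

```text
time_s: 19.45
ee_pos: [0.5002, -0.1054, 0.0485]
tool_rot: [0.0, 0.746, 0.665, 0.0]
contact_force: [-0.4, -0.4, 1.8]
grip_width: 0.0136
```

```bash
python3 st.py;python3 avg.py
```

```text
t 19.45 p [ 500.2 -105.4   48.5] xang 83.44 [0.    0.746 0.665 0.   ] F [-0.42 -0.42  1.82] T [ 0.01  -0.035 -0.082] w 13.6 q [-0.43  0.37  1.84  0.    0.93 -0.31]
machine xy 0.1 -98.6
[-0.25  0.01  2.45  0.02 -0.01 -0.06] [0.31 0.29 0.43 0.02 0.02 0.05]
```

Emit:
arm_command --pt "-0.0035 0 0 0 0 0 1" --pt "-0.0035 0 0 0 0 0 1" --pt "-0.0035 0 0 0 0 0 1"

```text
time_s: 19.95
ee_pos: [0.5, -0.1067, 0.0485]
tool_rot: [-0.001, 0.747, 0.665, 0.001]
contact_force: [2.3, 10.1, 5.9]
grip_width: 0.0139
```

Emit:
arm_command --pt "-0.0035 0 0 0 0 0 1"

```text
time_s: 20.05
ee_pos: [0.4998, -0.1076, 0.0485]
tool_rot: [-0.001, 0.747, 0.665, 0.001]
contact_force: [1.1, 9.9, 6.4]
grip_width: 0.0142
```

Emit:
arm_command --pt "-0.0035 0 0 0 0 0 1"

```text
time_s: 20.15
ee_pos: [0.4996, -0.1086, 0.0485]
tool_rot: [-0.001, 0.747, 0.665, 0.001]
contact_force: [1.6, 9.0, 6.5]
grip_width: 0.0138
```

```bash
python3 st.py;python3 avg.py
```

```text
t 20.15 p [ 499.6 -108.6   48.5] xang 83.42 [-0.001  0.747  0.665  0.001] F [1.57 8.98 6.49] T [ 1.316 -0.247 -0.034] w 13.8 q [-0.43  0.37  1.84  0.    0.93 -0.32]
machine xy -0.1 -101.8
[ 1.33  9.09  6.72  1.26 -0.25 -0.03] [0.37 0.21 0.7  0.04 0.04 0.02]
```

Apparent drag is ~9.8 N, but the tool also presses down 6.4 N (adding ~3.8 N), which suggests a foot force of ~4.4 N. I'll repeat with the down-press relieved.

Emit:
arm_command --pt "0 0 -0.002 0 0 0 1" --pt "-0.0035 0 0 0 0 0 1" --pt "-0.0035 0 0 0 0 0 1"

```text
time_s: 20.65
ee_pos: [0.4989, -0.1113, 0.0485]
tool_rot: [-0.001, 0.746, 0.665, 0.001]
contact_force: [0.4, 6.7, 2.7]
grip_width: 0.014
```

```bash
python3 st.py;python3 avg.py
```

```text
t 20.65 p [ 498.9 -111.3   48.5] xang 83.43 [-0.001  0.746  0.665  0.001] F [0.43 6.73 2.69] T [ 0.889 -0.302 -0.003] w 14.0 q [-0.44  0.37  1.84  0.    0.93 -0.33]
machine xy -0.6 -104.5
[ 0.5   6.46  1.74  0.84 -0.28 -0.01] [0.28 0.78 0.82 0.03 0.02 0.02]
```

Emit:
arm_command --pt "0.0035 0 0 0 0 0 1" --pt "0.0035 0 0 0 0 0 1" --pt "0.0035 0 0 0 0 0 1" --pt "0.0035 0 0 0 0 0 1"

```text
time_s: 21.25
ee_pos: [0.4997, -0.11, 0.0489]
tool_rot: [0.001, 0.746, 0.666, -0.001]
contact_force: [-0.9, -5.9, 0.3]
grip_width: 0.0137
```

```bash
python3 st.py;python3 avg.py
```

```text
t 21.25 p [ 499.7 -110.    48.9] xang 83.47 [ 0.001  0.746  0.666 -0.001] F [-0.92 -5.86  0.29] T [-0.957  0.162  0.064] w 13.7 q [-0.43  0.37  1.84 -0.    0.93 -0.32]
machine xy 0.1 -103.1
[-1.23 -5.43 -0.66 -0.9   0.14  0.08] [0.44 0.29 0.74 0.06 0.03 0.04]
```

Corrected drag is ~5.2 N drawing and ~5.7 N pushing, inside the 4.5–6.5 N target. I'll push it home, let go and retreat.

Emit:
arm_command --pt "0.0035 0 0 0 0 0 1" --pt "0.0035 0 0 0 0 0 1" --pt "0.0035 0 0 0 0 0 1" --pt "0 0 0 0 0 0 1" --pt "0 0 0 0 0 0 -0.3" --pt "0 0 0 0 0 0 -0.3" --pt "0 0 0 0 0 0 -0.3" --pt "0 0 0 0 0 0 -0.3"

```text
time_s: 22.25
ee_pos: [0.5, -0.1051, 0.0488]
tool_rot: [-0.0, 0.746, 0.666, 0.0]
contact_force: [-0.5, -1.3, 0.3]
grip_width: 0.0413
```

Emit:
arm_command --pt "0 0 -0.05 0 0 0 -0.3" --pt "0 0 -0.14 0 0 0 -0.3" --pt "0 0 -0.14 0 0 0 -0.3" --pt "0 0 -0.14 0 0 0 -0.3" --pt "0 0 -0.14 0 0 0 -0.3" --pt "-0.15 0 0 0 0 0 -0.3" --pt "0 0 0 0 0 0 -0.3" --pt "0 0 0 0 0 0 -0.3" --pt "0 0 0 0 0 0 -0.3"

```text
time_s: 23.15
ee_pos: [0.4944, -0.1493, 0.2311]
tool_rot: [-0.001, 0.746, 0.665, -0.0]
contact_force: [-0.2, -0.2, -0.1]
grip_width: 0.0609
```

```bash
python3 st.py
python3 - <<'E'
from workcell import *
from h import *
c=read_camera("wrist");np.savez("w3.npz",**c);cv2.imwrite("pics/w3.png",c["image"][:,:,::-1])
P,ok=cloud(c);I=c["image"].astype(int);Z=P[...,2]
v,u=np.mgrid[:420,:560]
m=ok&(I[...,0]-I[...,2]>60)&(Z>.07)&(Z<.085)&(u>200)&(u<360)
p=np.array([ray(c,a,b,.079) for a,b in zip(u[m],v[m])]);r=rect(p);print("grip",m.sum(),r)
O=np.array([511.3,-7.5]);a=np.radians(83.5);y=np.array([np.cos(a),np.sin(a)]);x=np.array([y[1],-y[0]])
d=r[:2]-O;print("grip machine",d@x,d@y)
E
```

```text
t 23.15 p [ 494.4 -149.3  231.1] xang 83.43 [-0.001  0.746  0.665 -0.   ] F [-0.16 -0.23 -0.1 ] T [-0.013 -0.046 -0.018] w 60.9 q [-0.51  0.19  1.59  0.    1.36 -0.4 ]
machine xy -0.7 -142.8
grip 265 [ 501.  -107.1   22.5   12.9   83.2]
grip machine 1.0412499778146582 -100.12574992719755
```

View pics/w3.png

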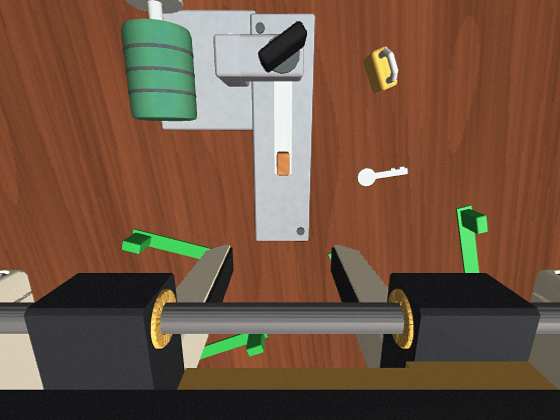

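The view shows the grip at (283,163), about machine (1, -100). The blade is centred and under the head, the knob is turned, and the padlock and car key look undisturbed. Nothing is being touched, so I'm handing in.

```bash
python3 -c "
from workcell import *
print(close_job())"
```

```text
the job is handed in; nothing more can be done
None
```

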